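# Clamp a lens in the ratchet thickness gauge

### The job

Take the round lens carrier by its handle and slide it, lens first, between the guide rails of the bench thickness gauge, gently home against the end stop under the spindle, and let go. Then turn the ratchet cap on top of the gauge clockwise (seen from above), regripping as needed, until the spindle clamps the glass and the cap slips; let it slip by about an eighth of a turn, a quarter at most, and let go, leaving the lens clamped and the occluder paddle and the other things undisturbed.

Things in the scene. Friction and masses are not known exactly. Their poses are not given: they have to be found in the camera images.
- carrier: loose steel lens carrier, about 0.16 kg, a flat paddle: ROUND disc 46 mm across, 8 mm thick, a 32 mm round glass in its middle (glass top 9 mm above the underside), a bar 12 mm wide, 8 mm thick towards -x, and an upright grip block at its end, 30 mm long (x -120 to -90), 14 mm wide (y), 34 mm tall. Origin: on the underside, below the lens centre; x points from handle to lens, z up
- carrier_grip (a point): point to grip the carrier: middle of the grip block, 105 mm behind the lens centre (carrier -x), 23 mm above the carrier's underside; pinch across y (14 mm). Same axes as the carrier
- gauge: fixed white bench thickness gauge. Origin: on the vertical spindle axis at table height; x is the sliding-in direction. Flat base plate, top 20 mm high, x -140 to +45 mm, y -36 to +36 mm, carries carrier and handle. A column at y +48 to +80 mm carries an arm (28 mm wide, 65 to 91 mm high) to a round head on the axis (36 mm diameter, 58 to 94 mm high), the thimble on top
- seat (a point): on the spindle axis, on the base plate's top: where the carrier's origin must come, handle to the gauge's -x (same axes as the gauge). There the disc touches the end stop (9 mm high, its face 23 mm ahead in x)
- rails (a point): on the base plate's top, 28 mm before the seat (gauge -x): start of the parallel guide rails, 8 mm high and 49 mm apart (1.5 mm clearance a side of the disc), which run to 20 mm past the seat. Towards -x they flare open for another 23 mm, to about 68 mm apart. The disc slides in flat on the base, under head and spindle
- spindle: steel measuring spindle of 8 mm diameter under the head; origin at the centre of its lower end face, which starts 4 to 9 mm above the top of the clamped glass and comes down several mm a turn as the thimble turns clockwise. It does not turn itself. It stays where it is left (self-locking)
- cap_grip (a point): where to grip the ratchet cap from above, in any yaw: on its vertical axis, 136 mm above the table. Cap: round knurled steel, 26 mm diameter, 112.5 to 149.5 mm high. Below it the wider thimble drum (34 mm diameter, 95 to 112 mm high): turn only the cap, forcing the drum crushes the glass. Cap and drum stay at their height. The point turns with the cap
- cap (a joint): slip of the ratchet cap on the thimble drum, rad: 0 at the start and while both turn together; grows as the cap, turned clockwise, slips (0.8 is an eighth of a turn). Turned back, it slips back. The cap takes about 0.06 N m to turn while the spindle is free and about 0.11 N m when it slips, the spindle then pressing the glass with about 15 N
- occluder: black plastic eye-occluder paddle with a SQUARE 50 x 50 x 6 mm blade and the same handle as the lens carrier; origin under the blade centre, handle to its -x. A bystander: leave it alone
- driver: loose small screwdriver, 150 mm long, lying on the table. A bystander: leave it alone
- jar: loose glass jar, 56 mm diameter, 70 mm tall, origin under its centre. A bystander: leave it alone
Mind the look-alikes: they are no part of the job. Leave any red look-alike of the carrier alone. Leave any yellow look-alike of the gauge alone.

How it is judged:
By the outcome, as a careful person would: the job done as asked, in the order asked, and still so for the second after the job is handed in, with the robot touching nothing.
It also fails if it takes over 72 s, if anything falls off the work surface, if the arm or the gripper's body presses on something with over 40 N, if the wrist force passes 120 N, or if a joint passes its speed limit or range.

### The arm

A 6-joint arm with a two-finger parallel gripper is mounted at the origin on the work surface. World frame = base frame: x ahead of the robot, y to its left, z up, the work surface at z = 0. Lengths are in mm, angles in rad, forces in N, time in s.
With the tool pointing down it reaches from about 300 to 775 mm from the base axis. Payload 14.6 kg.
Tool frame: the origin (TCP) lies between the finger pads; the fingertips stand 19 mm ahead of it and the grasp point (between the pads) is the TCP (manip.tcp_to_tips is the distance from the TCP to the fingertips, in mm); x points along the fingers, z is the direction in which the jaws open and shut, and the axes are right-handed (so a half turn about x gives the same grasp; the last joint's range is limited). The gripper opens to 94 mm and grips with 3 to 60 N. Pads are 16 mm wide; open, the fingers measure 119 mm over their backs; the gripper's body (75 mm by 177 mm) begins 78 mm behind the grasp point.
Start: joints at [1.152, 0.3, 1.521, -0, 1.321, -0.067], TCP at [189.52, 516.306, 224.446] pointing down, gripper open.
Joint ranges: [-3.03, 3.03], [-0.79, 2.21], [0.23, 2.52], [-1.04, 4.18], [0, 3.07], [-2.55, 2.55]. Speed limits (rad/s): [2.22, 2.22, 2.57, 3.14, 3.14, 3.14].

### API

Orientations are given as [roll, pitch, yaw] about the fixed x, y, z axes, in that order (R = Rz(yaw) Ry(pitch) Rx(roll)).
In Python, from cell import manip gives the robot as it stands.
- The arm moves only by the tool jog_arm, never from a script. Its argument "moves" is a list that holds one entry, the list of rows, each a list of 6 numbers: the shift along the world's x, y, z in mm, then the turn, a rotation vector about the world's x, y, z in degrees. In form: [[[dx, dy, dz, wx, wy, wz], ...]]. A call has 1 to 5 rows; each row shifts and turns the pose as measured when the row begins; what a row does not reach is not made up. A row lasts 1/10 s, in which the tool goes at most 50 mm and 8.59 degrees, less where a joint would pass 70% of its speed; a pose out of reach is approached as far as the arm can. A call is refused whole if a number of a shift passes 50 or a number of a turn 8.59, either way. A call with a gripper value outside its range is refused whole. "gripper" is the opening, from -1 (shut) to 1 (fully open), set as the call begins (left out, the last holds). The fingers move at their own pace and stop on an object; "squeeze" is the grip in N (left out, the last holds). Time passes only in rows, so rows that do not move let the fingers close. It gives the time, the measured TCP pose, the force and the opening at its end, in the units of the state.
- manip.read_state(): the state, without advancing time (a new reading comes with each control period).
- manip.camera(name): name is "scene" or "top" or "wrist"; returns (picture, depth): 480x640x3 uint8, blue, green, red; 480x640 float32, mm along the optical axis (not along the pixel's ray), 0 where there is no reading.
- manip.camera_params(name): a dict with "fx", "fy", "cx", "cy" (pixels), "dist" ([k1, k2, p1, p2, k3] as OpenCV has them; the pictures are not rectified), "rvec" (rotation vector, rad) and "tvec" (3), from world to camera coordinates, as OpenCV has them. Camera axes: x right, y down, z forward; pixel columns grow to the right and rows downward; lengths in mm; the calibration is good to about 2 mm. A picture is of the moment at which its call begins: read the wrist's pose just before it. camera_params takes no time and is no camera call; for the wrist camera it gives the pose at the moment of the call.
- manip.sign_off(): hands the job in, once; it reports no verdict.
The state is a dict: "clock": time; "joints": joint angles; "qd": joint speeds; "effort": joint torques, N m; "eef_pos": TCP position; "eef_rot": TCP orientation; "wrist_force": force on the tool from outside, world axes, zero at the start; "moment": the same for the moment, N m; "finger_gap": finger opening in mm.
Only numpy, scipy, OpenCV 4.12 (cv2) and the standard library are available. Lean on these libraries where they do the work, as an engineer would, in place of code of your own. Each camera call takes 0.05 s, during which the arm holds its last target. There are 200 camera calls.

## Working session

There is one attempt and no reset: what is moved stays moved. The work goes in short steps, Python scripts to look and compute and a tool call to move; the robot and the scene stay as the last step left them, time stands still between calls to the robot, and variables do not carry over. Pictures are saved under pics/ and viewed, about 8 in all and at most 12, crops included, and the job is handed in when it is done.

Besides the shell and the picture viewer there is one more tool, called by a JSON object that holds its "name" and its "arguments". jog_arm: Moves the arm, as the interface text tells. Its arguments: {"type":"object","properties":{"moves":{"type":"array","items":{"type":"array","items":{"type":"array","items":{"type":"number"}}}},"gripper":{"type":"number"},"squeeze":{"type":"number"}},"required":["moves"]}

```bash
mkdir -p pics; cat > h.py <<'E'
import numpy as np, cv2
from cell import manip
def par(n):
    p=manip.camera_params(n); K=np.array([[p['fx'],0,p['cx']],[0,p['fy'],p['cy']],[0,0,1.]])
    return K,np.array(p['dist'],float),cv2.Rodrigues(np.array(p['rvec'],float))[0],np.array(p['tvec'],float).ravel()
def ray(P,uv,z):
    K,d,R,t=P; uv=np.array(uv,float).reshape(-1,1,2)
    n=cv2.undistortPoints(uv,K,d).reshape(-1,2); v=np.c_[n,np.ones(len(n))]@R; c=-R.T@t
    return c+v*((z-c[2])/v[:,2])[:,None]
def cloud(P,D):
    K,d,R,t=P; h,w=D.shape; u,v=np.meshgrid(np.arange(w),np.arange(h))
    n=cv2.undistortPoints(np.stack([u,v],-1).reshape(-1,1,2).astype(float),K,d).reshape(-1,2)
    return ((np.c_[n,np.ones(len(n))]*D.reshape(-1,1)-t)@R).reshape(h,w,3)
def snap(n,f):
    P=par(n); I,D=manip.camera(n); cv2.imwrite('pics/'+f+'.png',I); np.savez('pics/'+f+'.npz',I=I,D=D,K=P[0],d=P[1],R=P[2],t=P[3]); return P,I,D
def load(f):
    a=np.load('pics/'+f+'.npz'); return (a['K'],a['d'],a['R'],a['t']),a['I'],a['D']
E
python3 - <<'E'
from h import *
for n in('scene','top'):
    P,I,D=snap(n,n+'0'); print(n,-P[2].T@P[3],P[2][2],(D>0).mean())
print(manip.read_state())
E
```

```text
scene [1097.11179767  -41.31361496 1071.26050178] [-0.52683532  0.07969026 -0.84622338] 0.9960188802083333
top [355.9403913   25.33685559 875.18889974] [ 0.20401095  0.01494126 -0.97885458] 0.9961360677083333
{'clock': 0.1, 'joints': array([ 1.15241410e+00,  3.00383020e-01,  1.52151564e+00, -6.92296025e-06,
        1.32070688e+00, -6.66004339e-02]), 'qd': array([-1.52614313e-03, -6.10635283e-04, -1.35840100e-03,  4.07924636e-04,
       -6.23852777e-04, -2.93218354e-05]), 'effort': array([ 1.11039622e-03, -5.32645833e+01, -3.53288198e+01,  7.09676463e-02,
        2.34395906e-02, -7.46729347e-05]), 'eef_pos': array([189.43027891, 516.11774749, 223.96232179]), 'eef_rot': array([ 3.08161267,  1.56978342, -1.98255639]), 'wrist_force': array([-0.69647699,  0.3904129 ,  0.17925396]), 'moment': array([-0.02899863,  0.00475227,  0.03105111]), 'finger_gap': 94.22374878845544}
```

View pics/top0.png

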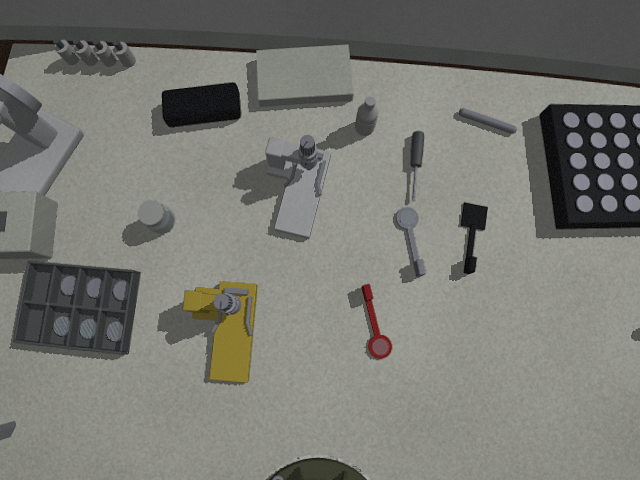

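View pics/scene0.png

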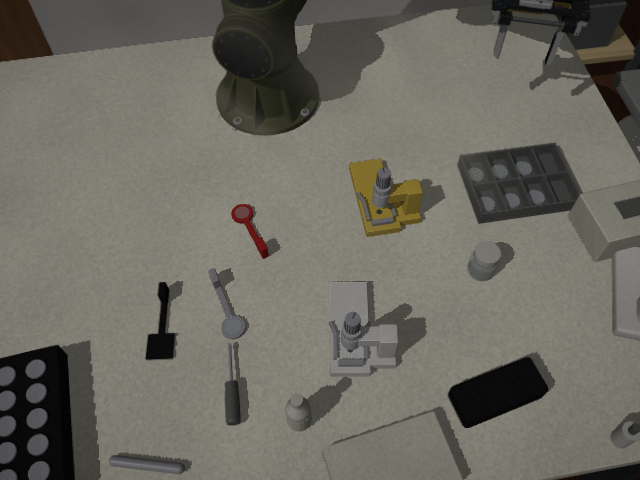

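The top view shows the white gauge (cap at about 308,145, base running down to 290,235), the steel carrier (disc 405,217, grip block 420,268), the red and yellow look-alikes, the occluder (473,215) and the driver (415,160). The scene view agrees.

```bash
cat > m.py <<'E'
from h import *
for n in('top0','scene0'):
    P,I,D=load(n); C=cloud(P,D); x,y,z=C[...,0],C[...,1],C[...,2]
    print(n,'table z',np.median(z[(abs(x-400)<80)&(abs(y+50)<30)]))
    # cap approx area
    if n=='top0': a=ray(P,[[308,145]],149)[0]; b=ray(P,[[405,217],[420,268]],10); print('approx',a,b)
    g=(abs(x-a[0])<200)&(abs(y-a[1])<110)
    cap=g&(z>142)&(z<156); print('cap top',cap.sum(),np.median(z[cap]),cv2.minEnclosingCircle(C[cap][:,:2].astype(np.float32)))
    hsv=cv2.cvtColor(I,cv2.COLOR_BGR2HSV)
    bp=g&(z>15)&(z<24.5)&(hsv[...,1]<60)
    bp=cv2.morphologyEx(bp.astype(np.uint8),cv2.MORPH_OPEN,np.ones((3,3)))
    k,l,s,c=cv2.connectedComponentsWithStats(bp)
    i=1+np.argmax(s[1:,4]); m=l==i; print('base',s[i],np.median(z[m]),cv2.minAreaRect(C[m][:,:2].astype(np.float32)))
    cb=(np.hypot(x-b[:,0].mean(),y-b[:,1].mean())<110)&(z>3.5)&(z<45)&(hsv[...,2]>0)
    k,l,s,c=cv2.connectedComponentsWithStats(cb.astype(np.uint8))
    for i in range(1,k):
        if s[i,4]>60:
            m=l==i; q=C[m]; print('obj',s[i],c[i],cv2.minAreaRect(q[:,:2].astype(np.float32)),q[:,2].max())
            hi=q[q[:,2]>30]
            if len(hi)>5: print('  block top',len(hi),np.median(hi[:,2]),cv2.minAreaRect(hi[:,:2].astype(np.float32)))
            far=q[(q[:,2]<16)&(q[:,2]>5)]
            dsk=far[np.hypot(far[:,0]-b[0,0],far[:,1]-b[0,1])<30]
            if len(dsk)>20: print('  disc',cv2.minEnclosingCircle(dsk[:,:2].astype(np.float32)),dsk[:,2].max())
E
python3 m.py
```

```text
top0 table z -0.2025227232619504
approx [669.07209189  69.37595855 149.        ] [[ 590.43879508 -129.48515614   10.        ]
 [ 489.51304538 -163.16882453   10.        ]]
cap top 178 148.26429731244772 ((675.4823608398438, 72.30442810058594), 13.423717498779297)
base [ 274  150   56   87 2417] 19.301286313068683 ((629.283935546875, 80.19537353515625), (72.51365661621094, 183.46571350097656), 80.52798461914062)
obj [396 207  30  70 769] [411.48374512 235.40052016] ((543.4370727539062, -143.3995361328125), (142.78793334960938, 46.4105110168457), 10.130941390991211) 35.97622818199884
  block top 110 33.23871686054743 ((489.1869201660156, -160.14010620117188), (29.77104377746582, 14.301946640014648), 14.405601501464844)
  disc ((587.807373046875, -134.8042755126953), 25.577627182006836) 11.67997465660334
scene0 table z 0.9052620098096522
cap top 202 149.62794516728704 ((677.147216796875, 73.06634521484375), 13.584481239318848)
base [ 330  282   39   49 1442] 20.14984607971023 ((590.0589599609375, 87.90873718261719), (71.49209594726562, 103.2402572631836), 80.56119537353516)
obj [208 268  38  71 802] [226.76683292 311.0436409 ] ((536.7543334960938, -139.48422241210938), (157.5591278076172, 44.969383239746094), 6.690681457519531) 40.424152100170275
  block top 101 33.890167522927705 ((490.12005615234375, -158.81651306152344), (30.772993087768555, 13.773641586303711), 14.464639663696289)
  disc ((588.8209228515625, -134.3583984375), 26.697288513183594) 14.519526283662383
```

```bash
python3 - <<'E'
import cv2
I=cv2.imread('pics/top0.png')[110:290,240:500]; J=cv2.imread('pics/scene0.png')[240:400,190:420]
cv2.imwrite('pics/crop.png',cv2.resize(I,None,fx=3,fy=3))
E
```

```text
(no output)
```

View pics/crop.png

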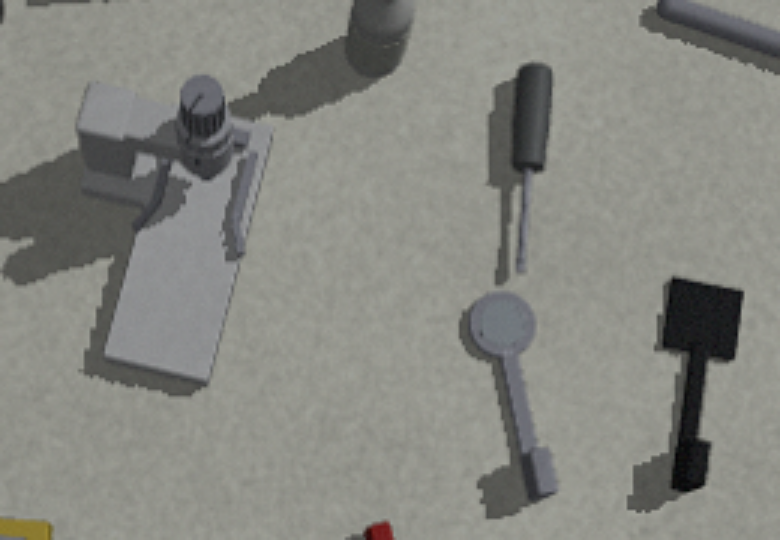

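```bash
cat >> h.py <<'E'
from scipy.spatial.transform import Rotation as Ro
def pose():
    s=manip.read_state(); R=Ro.from_euler('xyz',s['eef_rot']).as_matrix()
    return s,R
def rep():
    s,R=pose(); print('t %.2f'%s['clock'],'pos',s['eef_pos'].round(1),'jaw %.2f'%np.degrees(np.arctan2(R[1,2],R[0,2])),'tilt',np.degrees(R[:2,0]).round(2),'q6 %.3f'%s['joints'][5],'F',s['wrist_force'].round(1),'M',s['moment'].round(3),'gap %.1f'%s['finger_gap'])
E
python3 -c "
from h import *
rep()"
```

```text
t 0.10 pos [189.4 516.1 224. ] jaw 69.84 tilt [-0.02 -0.05] q6 -0.067 F [-0.7  0.4  0.2] M [-0.029  0.005  0.031] gap 94.2
```

{"name": "jog_arm", "arguments": {"moves": [[[20,-45,0,0,0,2.3],[20,-45,0,0,0,2.3],[20,-45,0,0,0,2.3],[20,-45,0,0,0,2.3],[20,-45,0,0,0,2.3]]], "gripper": 0.06}}

```text
clock: 0.6
eef_pos: [287.8, 288.0, 220.9]
eef_rot: [2.812, 1.566, -2.037]
wrist_force: [1.3, 0.1, 0.8]
finger_gap: 57.5
```

{"name": "jog_arm", "arguments": {"moves": [[[20,-45,0,0,0,2.3],[20,-45,0,0,0,2.3],[20,-45,0,0,0,2.3],[20,-45,0,0,0,2.3],[20,-45,0,0,0,2.3]]]}}

```text
clock: 1.1
eef_pos: [386.6, 58.1, 221.1]
eef_rot: [3.061, 1.566, -1.577]
wrist_force: [0.6, 1.9, -0.8]
finger_gap: 49.7
```

{"name": "jog_arm", "arguments": {"moves": [[[20,-45,0,0,0,2.3],[20,-45,0,0,0,2.3],[20,-45,0,0,0,2.3],[20,-45,0,0,0,2.3],[20,-45,0,0,0,2.3]]]}}

```text
clock: 1.6
eef_pos: [485.3, -171.7, 220.8]
eef_rot: [-3.123, 1.567, -1.27]
wrist_force: [-0.1, 2.2, -0.1]
finger_gap: 49.9
```

```bash
python3 -c "
from h import *
rep()"
```

```text
t 1.60 pos [ 485.3 -171.7  220.8] jaw 106.15 tilt [ 0.07 -0.23] q6 -2.261 F [-0.1  2.2 -0.1] M [ 0.078 -0.015 -0.001] gap 49.9
```

{"name": "jog_arm", "arguments": {"moves": [[[4.3,12.2,-30,0,0,-1.75],[0,0,-40,0,0,0],[0,0,0,0,0,0]]]}}

```text
clock: 1.9
eef_pos: [490.4, -165.4, 147.8]
eef_rot: [3.053, 1.566, -1.414]
wrist_force: [-0.4, 0.0, 0.1]
finger_gap: 49.6
```

```bash
python3 - <<'E'
from h import *
rep()
P,I,D=snap('wrist','w1'); C=cloud(P,D); x,y,z=C[...,0],C[...,1],C[...,2]
print(-P[2].T@P[3],P[2][2])
m=(z>30)&(z<37)&(np.hypot(x-490,y+160)<40); q=C[m]
print(m.sum(),np.median(q[:,2]) if m.any() else 0, cv2.minAreaRect(q[:,:2].astype(np.float32)) if m.sum()>5 else 0)
E
```

```text
t 1.90 pos [ 490.4 -165.4  147.8] jaw 104.04 tilt [ 0.04 -0.26] q6 -2.208 F [-0.4  0.   0.1] M [0.046 0.045 0.005] gap 49.6
[ 412.74838244 -184.00458019  306.925675  ] [ 0.26690261  0.06281298 -0.96167434]
628 32.52684890736552 ((489.40936279296875, -159.857666015625), (29.63603401184082, 13.812905311584473), 14.06973934173584)
```

View pics/w1.png

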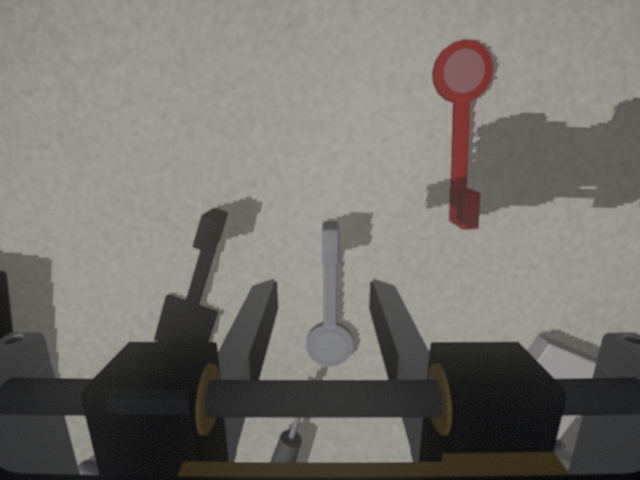

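The wrist view shows the carrier centred between the open fingers (block at 330,245), with the occluder handle at 210,230 clear of the left finger.

{"name": "jog_arm", "arguments": {"moves": [[[-1,5.6,-10,0.26,0,0.2],[0,0,-40,0,0,0],[0,0,-35,0,0,0],[0,0,-25,0,0,0],[0,0,0,0,0,0]]]}}

```text
clock: 2.45
eef_pos: [494.0, -158.6, 45.5]
eef_rot: [-2.115, 1.554, -0.292]
wrist_force: [-0.4, -1.1, -0.2]
finger_gap: 49.5
```

```bash
python3 -c "
from h import *
rep()"
```

```text
t 2.45 pos [ 494.  -158.6   45.5] jaw 104.43 tilt [ 0.94 -0.28] q6 -2.206 F [-0.4 -1.1 -0.2] M [0.061 0.047 0.013] gap 49.5
```

{"name": "jog_arm", "arguments": {"moves": [[[-4.5,-1,-10,0.28,0.94,0],[0,0,-11,0,0,0],[0,0,0,0,0,0]]]}}

```text
clock: 2.75
eef_pos: [491.2, -159.8, 27.3]
eef_rot: [-2.197, 1.566, -0.373]
wrist_force: [0.0, 0.5, 0.6]
finger_gap: 49.8
```

```bash
python3 -c "
from h import *
rep()"
```

```text
t 2.75 pos [ 491.2 -159.8   27.3] jaw 104.50 tilt [ 0.23 -0.09] q6 -2.209 F [0.  0.5 0.6] M [ 0.048  0.034 -0.023] gap 49.8
```

{"name": "jog_arm", "arguments": {"moves": [[[-1.5,0,-4,0.1,0.23,-0.2],[0,0,0,0,0,0]]]}}

```text
clock: 2.95
eef_pos: [490.3, -160.1, 24.3]
eef_rot: [-2.093, 1.569, -0.273]
wrist_force: [0.9, 0.5, 0.3]
finger_gap: 49.7
```

{"name": "jog_arm", "arguments": {"moves": [[[0,0,0,0,0,0],[0,0,0,0,0,0],[0,0,0,0,0,0],[0,0,0,0,0,0],[0,0,0,0,0,0]]], "gripper": -1, "squeeze": 20}}

```text
clock: 3.45
eef_pos: [490.9, -160.3, 25.4]
eef_rot: [-2.145, 1.567, -0.325]
wrist_force: [0.1, 0.1, -0.9]
finger_gap: 13.8
```

{"name": "jog_arm", "arguments": {"moves": [[[0,0,0,0,0,0],[0,0,0,0,0,0]]]}}

```text
clock: 3.65
eef_pos: [490.8, -160.3, 25.4]
eef_rot: [-2.145, 1.567, -0.325]
wrist_force: [1.1, 1.1, -0.3]
finger_gap: 14.0
```

```bash
python3 -c "
from h import *
rep()"
```

```text
t 3.65 pos [ 490.8 -160.3   25.4] jaw 104.27 tilt [ 0.19 -0.06] q6 -2.207 F [ 1.1  1.1 -0.3] M [ 0.075 -0.045  0.034] gap 14.0
```

{"name": "jog_arm", "arguments": {"moves": [[[0,0,25,0,0,0],[0,0,40,0,0,0],[0,30,0,0,0,-2],[0,40,0,0,0,-4],[0,40,0,0,0,-4]]]}}

```text
clock: 4.15
eef_pos: [489.6, -50.4, 91.9]
eef_rot: [-1.725, 1.569, -0.09]
wrist_force: [1.1, -0.1, -0.8]
finger_gap: 14.2
```

{"name": "jog_arm", "arguments": {"moves": [[[0,40,0,0,0,-4],[0,40,0,0,0,-4],[0,40,0,0,0,-4],[0,30,0,0,0,-1.7],[0,0,0,0,0,0]]]}}

```text
clock: 4.65
eef_pos: [487.4, 109.0, 91.6]
eef_rot: [1.864, 1.571, -3.034]
wrist_force: [-0.3, -0.2, -2.4]
finger_gap: 14.1
```

```bash
python3 - <<'E'
from h import *
rep()
P,I,D=snap('top','t2')
cv2.imwrite('pics/t2c.png',cv2.resize(I[100:300,230:430],None,fx=3,fy=3,interpolation=cv2.INTER_CUBIC))
E
```

```text
t 4.65 pos [487.4 109.   91.6] jaw 79.38 tilt [-0.01 -0.  ] q6 -1.239 F [-0.3 -0.2 -2.4] M [ 0.046  0.073 -0.015] gap 14.1
```

View pics/t2c.png

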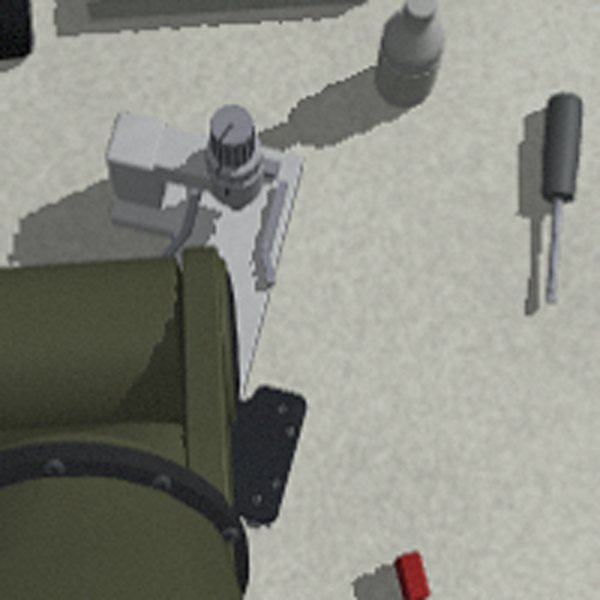

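The top view shows the arm hiding the carrier; the gauge itself is undisturbed. I'll lower it and look from the wrist and scene cameras.

{"name": "jog_arm", "arguments": {"moves": [[[3,-5.4,-20,0,0,1.17],[0,0,-18,0,0,0],[0,0,0,0,0,0]]]}}

```text
clock: 5.0
eef_pos: [490.5, 100.2, 52.6]
eef_rot: [2.965, 1.57, -1.91]
wrist_force: [-0.2, -0.9, -1.4]
finger_gap: 14.1
```

```bash
python3 - <<'E'
from h import *
rep()
P,I,D=snap('scene','s3'); P2,J,E=snap('wrist','w3')
a=cv2.resize(I[250:400,290:430],None,fx=3.2,fy=3.2,interpolation=cv2.INTER_CUBIC)
b=cv2.resize(J,(448,336))
h=np.zeros((480+336-216,800,3),np.uint8); h[:480,:448]=a[:480]; h=h[:600]; h[0:264,448:800]=cv2.resize(J,(352,264))
cv2.imwrite('pics/c3.png',h)
E
```

```text
t 5.00 pos [490.5 100.2  52.6] jaw 80.69 tilt [-0.02 -0.04] q6 -1.279 F [-0.2 -0.9 -1.4] M [ 0.013  0.082 -0.007] gap 14.1
```

View pics/c3.png

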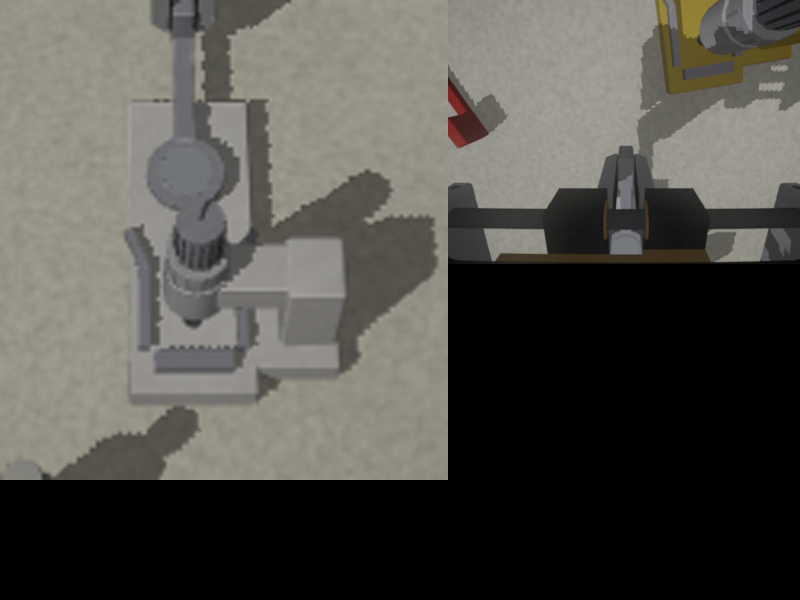

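The scene crop shows the disc (186,172) level over the base, slightly to the left (-y) of the centreline, handle straight; rails and stop are clear (stop at 195,360). The wrist camera mostly can't see the disc.

```bash
cat > loc.py <<'E'
from h import *
import sys
S=np.array([676.2,72.6]); yaw=np.radians(-9.45)
A=np.array([[np.cos(yaw),np.sin(yaw)],[-np.sin(yaw),np.cos(yaw)]])
for n in sys.argv[1:]:
    P,I,D=load(n); C=cloud(P,D); G=(C[...,:2]-S)@A.T; gx,gy,z=G[...,0],G[...,1],C[...,2]
    # base edges by depth step: rows along image, in bins of gx
    m=(z>16)&(z<24)&(abs(gy)<42)&(gx>-150)&(gx<-55)
    for a in range(-130,-60,20):
        q=gy[m&(gx>a)&(gx<a+20)]
        if len(q)>20: print(n,'base',a,np.percentile(q,[2,98]).round(1),len(q))
    r=(z>25.5)&(z<32)&(gx>-26)&(gx<18)&(abs(abs(gy)-28)<8)
    for s in(-1,1): print(n,'rail',s,np.median(gy[r&(gy*s>0)]).round(1),(r&(gy*s>0)).sum())
    d=(z>29)&(z<45)&(gx>-130)&(gx<-40)&(abs(gy)<40)
    q=G[d&(gx>-105)]
    if d.sum()>50: print(n,'disc',cv2.minEnclosingCircle(q.astype(np.float32)),np.median(z[d]),len(q)); 
    b=(z>29)&(z<48)&(gx>-160)&(gx<-115)&(abs(gy)<20)
    if b.sum()>10: 
        k=np.polyfit(gx[b],gy[b],1); print('bar',k, 'at -140:',np.polyval(k,-140).round(2),b.sum())
E
python3 loc.py scene0 top0 s3
```

```text
scene0 base -130 [-34.4  35.2] 331
scene0 base -110 [-34.5  35.5] 347
scene0 base -90 [-34.6  34.8] 326
scene0 base -70 [-34.7  36.1] 176
scene0 rail -1 -26.3 71
scene0 rail 1 27.9 35
top0 base -130 [-35.   33.7] 347
top0 base -110 [-34.8  34.3] 348
top0 base -90 [-34.8  33.8] 341
top0 base -70 [-34.4  33.8] 252
top0 rail -1 -28.0 54
top0 rail 1 27.2 30
s3 base -130 [-34.4  35.8] 262
s3 base -110 [-34.5  35.7] 145
s3 base -90 [-34.6  36.6] 147
s3 base -70 [-34.7  36.1] 151
s3 rail -1 -26.2 75
s3 rail 1 27.9 38
s3 disc ((-65.10172271728516, 0.7404558062553406), 40.9587516784668) 34.84827192025948 417
bar [ 0.00525392 -1.59928845] at -140: -2.33 138
```

{"name": "jog_arm", "arguments": {"moves": [[[0.5,3,-4,0,0,-0.14],[0,0,-2.5,0,0,0],[0,0,0,0,0,0]]]}}

```text
clock: 5.4
eef_pos: [493.1, 103.1, 49.6]
eef_rot: [-1.408, 1.565, -0.004]
wrist_force: [0.7, -0.7, -2.9]
finger_gap: 13.7
```

```bash
python3 -c "
from h import *
rep()"
```

```text
t 5.40 pos [493.1 103.1  49.6] jaw 80.47 tilt [ 0.31 -0.  ] q6 -1.270 F [ 0.7 -0.7 -2.9] M [0.036 0.11  0.035] gap 13.7
```

{"name": "jog_arm", "arguments": {"moves": [[[0,0,-3,0,0.3,0],[0,0,0,0,0,0]]]}}

```text
clock: 5.6
eef_pos: [493.3, 103.1, 46.9]
eef_rot: [-1.327, 1.57, 0.077]
wrist_force: [0.3, 0.1, -1.9]
finger_gap: 13.8
```

{"name": "jog_arm", "arguments": {"moves": [[[9.9,-1.6,-0.5,0,0,0],[9.9,-1.6,0,0,0,0],[0,0,0,0,0,0]]]}}

```text
clock: 5.9
eef_pos: [515.3, 99.7, 46.7]
eef_rot: [-1.307, 1.569, 0.098]
wrist_force: [-0.9, -0.1, -2.1]
finger_gap: 13.8
```

```bash
python3 -c "
from h import *
rep()"
```

```text
t 5.90 pos [515.3  99.7  46.7] jaw 80.50 tilt [0.08 0.01] q6 -1.284 F [-0.9 -0.1 -2.1] M [ 0.022  0.107 -0.04 ] gap 13.8
```

{"name": "jog_arm", "arguments": {"moves": [[[7.9,-1.5,-0.6,0,0,0],[7.9,-1.3,0,0,0,0],[0,0,0,0,0,0]]]}}

```text
clock: 6.2
eef_pos: [532.9, 96.5, 46.1]
eef_rot: [-1.312, 1.569, 0.093]
wrist_force: [0.6, -0.1, -0.2]
finger_gap: 13.5
```

{"name": "jog_arm", "arguments": {"moves": [[[5.9,-1,-0.3,0,0,0],[5.9,-1,0,0,0,0],[0,0,0,0,0,0]]]}}

```text
clock: 6.5
eef_pos: [545.8, 94.4, 45.9]
eef_rot: [-1.311, 1.569, 0.094]
wrist_force: [0.4, 0.5, -0.8]
finger_gap: 14.1
```

```bash
python3 - <<'E'
from h import *
rep()
P,I,D=snap('scene','s4')
cv2.imwrite('pics/s4c.png',cv2.resize(I[250:400,290:430],None,fx=4,fy=4,interpolation=cv2.INTER_CUBIC))
E
```

```text
t 6.50 pos [545.8  94.4  45.9] jaw 80.49 tilt [0.12 0.01] q6 -1.300 F [ 0.4  0.5 -0.8] M [-0.036 -0.162 -0.024] gap 14.1
```

View pics/s4c.png

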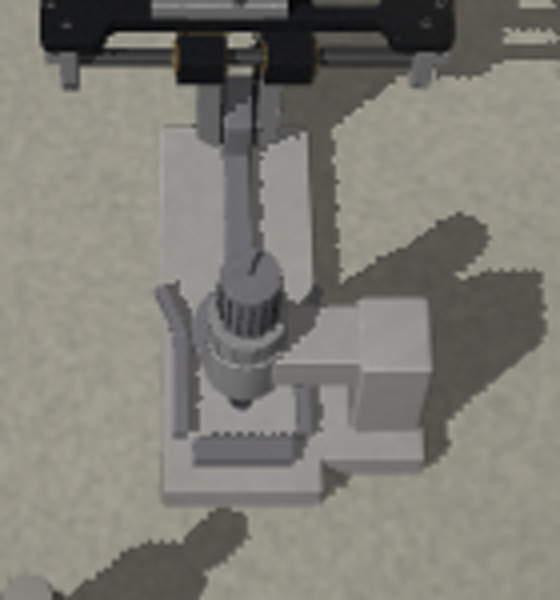

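The scene crop shows the disc going under the head between the flares, bar straight at (240,200); no side force, and the carrier now rests on the base.

{"name": "jog_arm", "arguments": {"moves": [[[4.9,-0.8,0,0,0,0],[4.9,-0.8,0,0,0,0],[0,0,0,0,0,0]]]}}

```text
clock: 6.85
eef_pos: [556.0, 92.8, 45.9]
eef_rot: [-1.297, 1.569, 0.108]
wrist_force: [1.0, 0.1, 0.1]
finger_gap: 13.6
```

{"name": "jog_arm", "arguments": {"moves": [[[4.9,-0.8,0,0,0,0],[3,-0.5,0,0,0,0],[0,0,0,0,0,0]]]}}

```text
clock: 7.15
eef_pos: [564.5, 91.4, 45.9]
eef_rot: [-1.29, 1.569, 0.115]
wrist_force: [-0.5, 0.3, 0.1]
finger_gap: 13.7
```

```bash
python3 -c "
from h import *
rep()"
```

```text
t 7.15 pos [564.5  91.4  45.9] jaw 80.50 tilt [0.1  0.01] q6 -1.309 F [-0.5  0.3  0.1] M [ 0.022 -0.126  0.031] gap 13.7
```

{"name": "jog_arm", "arguments": {"moves": [[[3,-0.5,0,0,0,0],[2,-0.3,0,0,0,0],[0,0,0,0,0,0]]]}}

```text
clock: 7.45
eef_pos: [569.9, 90.5, 45.9]
eef_rot: [-1.315, 1.569, 0.09]
wrist_force: [0.7, 0.4, -0.2]
finger_gap: 14.2
```

{"name": "jog_arm", "arguments": {"moves": [[[1.5,-0.2,0,0,0,0],[0,0,0,0,0,0]]]}}

```text
clock: 7.65
eef_pos: [571.6, 90.3, 45.9]
eef_rot: [-1.315, 1.569, 0.09]
wrist_force: [1.5, -0.3, -0.8]
finger_gap: 14.0
```

{"name": "jog_arm", "arguments": {"moves": [[[1,-0.2,0,0,0,0],[0,0,0,0,0,0]]]}}

```text
clock: 7.85
eef_pos: [572.7, 90.1, 45.9]
eef_rot: [-1.32, 1.569, 0.085]
wrist_force: [1.0, -1.0, -0.5]
finger_gap: 13.9
```

```bash
python3 -c "
from h import *
rep()"
```

```text
t 7.85 pos [572.7  90.1  45.9] jaw 80.51 tilt [0.11 0.01] q6 -1.312 F [ 1.  -1.  -0.5] M [ 0.013 -0.221  0.041] gap 13.9
```

{"name": "jog_arm", "arguments": {"moves": [[[0.8,-0.1,0,0,0,0],[0,0,0,0,0,0]]]}}

```text
clock: 8.05
eef_pos: [573.5, 90.0, 45.9]
eef_rot: [-1.327, 1.569, 0.078]
wrist_force: [0.7, -1.2, 0.1]
finger_gap: 14.2
```

{"name": "jog_arm", "arguments": {"moves": [[[0.7,-0.1,0,0,0,0],[0,0,0,0,0,0]]]}}

```text
clock: 8.25
eef_pos: [574.2, 89.9, 45.9]
eef_rot: [-1.341, 1.569, 0.064]
wrist_force: [0.2, -0.2, -0.7]
finger_gap: 14.2
```

```bash
python3 -c "
from h import *
rep()"
```

```text
t 8.25 pos [574.2  89.9  45.9] jaw 80.50 tilt [0.1  0.01] q6 -1.313 F [ 0.2 -0.2 -0.7] M [-0.035 -0.14   0.069] gap 14.2
```

{"name": "jog_arm", "arguments": {"moves": [[[0.7,-0.1,0,0,0,0],[0,0,0,0,0,0]]]}}

```text
clock: 8.45
eef_pos: [575.0, 89.8, 45.9]
eef_rot: [-1.332, 1.569, 0.073]
wrist_force: [-0.7, 0.6, 1.0]
finger_gap: 14.1
```

{"name": "jog_arm", "arguments": {"moves": [[[0.7,-0.1,0,0,0,0],[0,0,0,0,0,0]]]}}

```text
clock: 8.65
eef_pos: [575.1, 89.8, 45.8]
eef_rot: [-0.705, 1.571, 0.7]
wrist_force: [-1.5, -0.4, 0.5]
finger_gap: 13.9
```

```bash
python3 -c "
from h import *
rep()"
```

```text
t 8.65 pos [575.1  89.8  45.8] jaw 80.51 tilt [0.01 0.01] q6 -1.313 F [-1.5 -0.4  0.5] M [ 0.015 -0.041 -0.003] gap 13.9
```

{"name": "jog_arm", "arguments": {"moves": [[[0.6,-0.1,0,0,0,0],[0,0,0,0,0,0]]]}}

```text
clock: 8.85
eef_pos: [575.2, 89.8, 45.6]
eef_rot: [1.562, 1.569, 2.967]
wrist_force: [-2.0, 0.4, 0.9]
finger_gap: 13.8
```

```bash
python3 -c "
from h import *
rep()"
```

```text
t 8.85 pos [575.2  89.8  45.6] jaw 80.51 tilt [-0.08  0.01] q6 -1.314 F [-2.   0.4  0.9] M [-0.028  0.016 -0.01 ] gap 13.8
```

{"name": "jog_arm", "arguments": {"moves": [[[0,0,0,0,0,0],[0,0,0,0,0,0],[0,0,0,0,0,0],[0,0,0,0,0,0]]], "gripper": 0.0}}

```text
clock: 9.25
eef_pos: [575.9, 89.7, 45.8]
eef_rot: [-0.928, 1.57, 0.477]
wrist_force: [-0.6, -0.1, 0.6]
finger_gap: 42.6
```

{"name": "jog_arm", "arguments": {"moves": [[[0,0,20,0,0,0],[0,0,40,0,0,0],[0,0,45,0,0,8],[0,0,45,0,0,8],[0,0,25,0,0,8]]]}}

```text
clock: 9.75
eef_pos: [572.9, 89.1, 222.8]
eef_rot: [1.954, 1.563, -2.494]
wrist_force: [0.2, -0.7, -0.3]
finger_gap: 46.9
```

```bash
python3 - <<'E'
from h import *
rep()
P,I,D=snap('scene','s5')
cv2.imwrite('pics/s5c.png',cv2.resize(I[250:400,290:430],None,fx=4,fy=4,interpolation=cv2.INTER_CUBIC))
E
```

```text
t 9.75 pos [572.9  89.1 222.8] jaw 105.16 tilt [-0.37 -0.28] q6 -1.741 F [ 0.2 -0.7 -0.3] M [ 0.084 -0.006  0.069] gap 46.9
```

View pics/s5c.png

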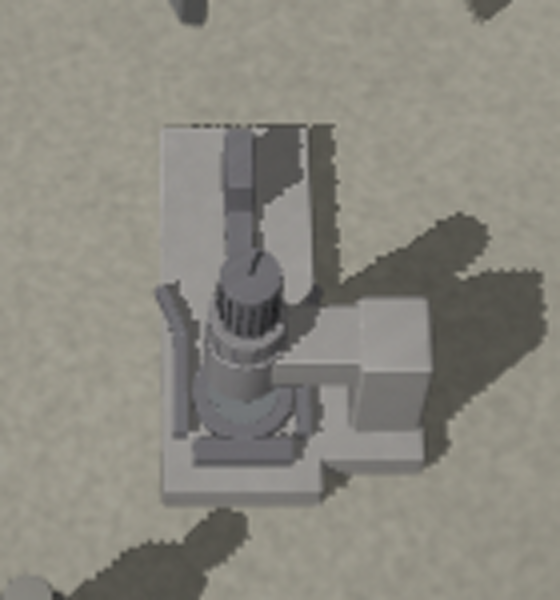

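The disc (245,410) sits against the stop between the rails, with the handle straight. Now to the cap.

{"name": "jog_arm", "arguments": {"moves": [[[20.7,-3.3,0,0.28,-0.37,8],[20.7,-3.3,0,0,0,8],[20.7,-3.3,0,0,0,8],[20.7,-3.3,0,0,0,8],[20.7,-3.3,0,0,0,8]]]}}

```text
clock: 10.3
eef_pos: [680.1, 72.8, 229.1]
eef_rot: [-1.96, 1.561, 0.6]
wrist_force: [0.9, -0.2, 0.4]
finger_gap: 47.4
```

{"name": "jog_arm", "arguments": {"moves": [[[0,0,0,0,0,0]]]}}

```text
clock: 10.4
eef_pos: [681.4, 72.2, 227.8]
eef_rot: [-1.925, 1.561, 0.639]
wrist_force: [-0.5, -0.0, -0.6]
finger_gap: 47.0
```

```bash
python3 - <<'E'
from h import *
rep()
P,I,D=snap('wrist','w6'); C=cloud(P,D); z=C[...,2]
m=(z>142)&(z<156)&(np.hypot(C[...,0]-676,C[...,1]-72)<25); print(m.sum(),np.median(z[m]) if m.any() else 0,cv2.minEnclosingCircle(C[m][:,:2].astype(np.float32)) if m.sum()>5 else 0)
E
```

```text
t 10.40 pos [681.4  72.2 227.8] jaw 146.86 tilt [0.43 0.32] q6 -2.514 F [-0.5 -0.  -0.6] M [0.052 0.035 0.017] gap 47.0
1060 148.19940417189449 ((677.1175537109375, 71.60154724121094), 13.188425064086914)
```

{"name": "jog_arm", "arguments": {"moves": [[[-4.3,0,-20,-0.32,0.43,-3],[0,0,-30,0,0,0],[0,0,-25,0,0,0],[0,0,0,0,0,0]]]}}

```text
clock: 10.85
eef_pos: [673.7, 73.2, 151.2]
eef_rot: [-2.997, 1.57, -0.506]
wrist_force: [0.1, -0.1, -0.1]
finger_gap: 46.8
```

```bash
python3 -c "
from h import *
rep()"
```

```text
t 10.85 pos [673.7  73.2 151.2] jaw 142.73 tilt [ 0.03 -0.02] q6 -2.437 F [ 0.1 -0.1 -0.1] M [0.085 0.091 0.035] gap 46.8
```

{"name": "jog_arm", "arguments": {"moves": [[[3.4,-1.1,-8,0,0,0],[0,0,-4,0,0,0],[0,0,0,0,0,0]]]}}

```text
clock: 11.15
eef_pos: [677.6, 72.4, 141.6]
eef_rot: [-2.527, 1.567, -0.04]
wrist_force: [-0.7, 0.5, -0.7]
finger_gap: 47.0
```

```bash
python3 -c "
from h import *
rep()"
```

```text
t 11.15 pos [677.6  72.4 141.6] jaw 142.53 tilt [ 0.22 -0.01] q6 -2.435 F [-0.7  0.5 -0.7] M [0.045 0.072 0.002] gap 47.0
```

{"name": "jog_arm", "arguments": {"moves": [[[-0.5,-0.2,-4,0,0.22,0],[0,0,0,0,0,0]]]}}

```text
clock: 11.35
eef_pos: [677.5, 72.2, 138.8]
eef_rot: [-2.491, 1.569, -0.004]
wrist_force: [0.3, 0.0, -0.4]
finger_gap: 47.1
```

{"name": "jog_arm", "arguments": {"moves": [[[0,0,0,0,0,0],[0,0,0,0,0,0],[0,0,0,0,0,0],[0,0,0,0,0,0],[0,0,0,0,0,0]]], "gripper": -1, "squeeze": 30}}

```text
clock: 11.85
eef_pos: [677.8, 72.2, 139.8]
eef_rot: [-2.458, 1.568, 0.029]
wrist_force: [-0.2, -1.3, -0.9]
finger_gap: 25.2
```

```bash
python3 -c "
from h import *
rep()"
```

```text
t 11.85 pos [677.8  72.2 139.8] jaw 142.49 tilt [0.17 0.  ] q6 -2.434 F [-0.2 -1.3 -0.9] M [ 0.076  0.053 -0.017] gap 25.2
```

{"name": "jog_arm", "arguments": {"moves": [[[0,0,0,0,0,-5],[0,0,0,0,0,-5],[0,0,0,0,0,-5]]]}}

```text
clock: 12.15
eef_pos: [677.9, 72.2, 139.8]
eef_rot: [-2.492, 1.568, -0.274]
wrist_force: [-0.4, 0.4, 0.5]
finger_gap: 25.6
```

```bash
sed -i "s/^    s,R=pose(); /    s,R=pose(); print('e',s['effort'].round(3)); /" h.py; python3 -c "
from h import *
rep()
P,I,D=snap('scene','s7'); cv2.imwrite('pics/s7c.png',cv2.resize(I[290:370,320:400],None,fx=6,fy=6,interpolation=cv2.INTER_CUBIC))
"
```

```text
e [-5.0000e-03 -7.2339e+01 -3.4929e+01 -2.2000e-02  6.0000e-02 -1.9010e+00]
t 12.15 pos [677.9  72.2 139.8] jaw 127.07 tilt [ 0.18 -0.05] q6 -2.165 F [-0.4  0.4  0.5] M [0.094 0.021 0.07 ] gap 25.6
```

View pics/s7c.png

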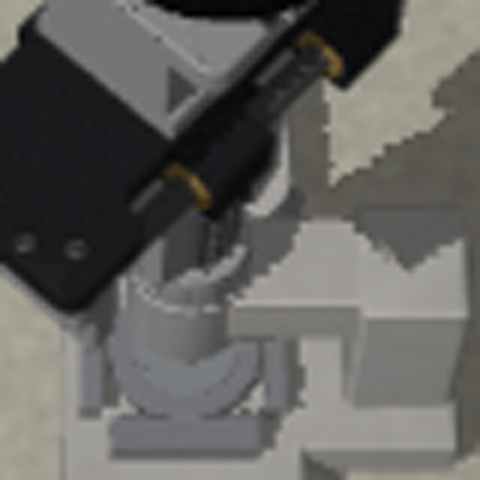

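The gripper holds the cap above the drum; the disc is still against the stop. I'll keep turning and watch the moment.

{"name": "jog_arm", "arguments": {"moves": [[[0,0,0,0,0,-8],[0,0,0,0,0,-8],[0,0,0,0,0,-8],[0,0,0,0,0,-8],[0,0,0,0,0,-8]]]}}

```text
clock: 12.7
eef_pos: [678.0, 71.9, 139.8]
eef_rot: [-2.537, 1.567, -1.037]
wrist_force: [-0.2, -0.4, -0.1]
finger_gap: 25.6
```

```bash
cat > s.py <<'E'
from h import *
rep()
L=[]
for i in range(6):
    s=manip.read_state(); L.append([*s['moment'],*s['wrist_force'],s['effort'][5],s['effort'][0]]); manip.camera('wrist')
L=np.array(L); print('Mz',L[:,2].round(3),'mean %.3f'%L[:,2].mean(),'e6',L[:,6].round(2),'e1',L[:,7].round(2),'F',L[:,3:6].mean(0).round(1)); rep()
E
python3 s.py
```

```text
e [ 1.4600e-01 -7.2348e+01 -3.4935e+01  6.3000e-02  3.5000e-02 -2.9530e+00]
t 12.70 pos [678.   71.9 139.8] jaw 85.90 tilt [ 0.11 -0.19] q6 -1.445 F [-0.2 -0.4 -0.1] M [-0.027  0.029  0.042] gap 25.6
Mz [ 0.042 -0.155 -0.031  0.004 -0.067 -0.01 ] mean -0.036 e6 [-2.95 -2.47  2.73  1.27  0.37  0.05] e1 [0.15 0.32 0.32 0.34 0.37 0.37] F [-0.1  0.1 -0.3]
e [ 3.8600e-01 -7.2347e+01 -3.4943e+01  1.0200e-01  7.4000e-02 -5.5000e-02]
t 13.00 pos [678.   71.9 139.8] jaw 86.35 tilt [ 0.11 -0.18] q6 -1.453 F [-0.4 -0.8 -0. ] M [-0.021 -0.016  0.056] gap 25.5
```

{"name": "jog_arm", "arguments": {"moves": [[[0,0,0,0,0,-8],[0,0,0,0,0,-8],[0,0,0,0,0,-8],[0,0,0,0,0,-8],[0,0,0,0,0,-8]]]}}

```text
clock: 13.5
eef_pos: [677.9, 71.7, 139.8]
eef_rot: [-2.599, 1.567, -1.798]
wrist_force: [-0.9, -1.3, 0.1]
finger_gap: 25.1
```

```bash
python3 s.py
```

```text
e [ 3.4700e-01 -7.2369e+01 -3.5019e+01  1.7800e-01 -4.0000e-02 -2.9230e+00]
t 13.50 pos [677.9  71.7 139.8] jaw 45.91 tilt [-0.05 -0.24] q6 -0.747 F [-0.9 -1.3  0.1] M [-0.164  0.018  0.101] gap 25.1
Mz [ 0.101 -0.058 -0.    -0.053 -0.006 -0.08 ] mean -0.016 e6 [-2.92 -2.41  2.69  1.24  0.35  0.04] e1 [0.35 0.51 0.49 0.52 0.55 0.55] F [-0.4 -0.9 -0.4]
e [ 5.5800e-01 -7.2298e+01 -3.5095e+01  2.2600e-01 -7.8000e-02 -5.9000e-02]
t 13.80 pos [677.9  71.7 139.8] jaw 46.31 tilt [-0.05 -0.24] q6 -0.754 F [-0.2 -1.6 -0.1] M [-0.162  0.119  0.057] gap 25.4
```

```bash
cat > r.py <<'E'
from h import *
s,R=pose(); print('t %.2f jaw %.2f q6 %.3f e6 %.3f Mz %.3f z %.1f gap %.1f'%(s['clock'],np.degrees(np.arctan2(R[1,2],R[0,2])),s['joints'][5],s['effort'][5],s['moment'][2],s['eef_pos'][2],s['finger_gap']),s['eef_pos'][:2].round(1))
E
echo
```

{"name": "jog_arm", "arguments": {"moves": [[[0,0,0,0,0,-5],[0,0,0,0,0,-5],[0,0,0,0,0,-5],[0,0,0,0,0,-5],[0,0,0,0,0,-5]]]}}

```text
clock: 14.3
eef_pos: [677.8, 71.6, 139.8]
eef_rot: [-2.609, 1.566, -2.235]
wrist_force: [-0.6, -0.8, -0.9]
finger_gap: 25.5
```

```bash
python3 r.py
```

```text
t 14.30 jaw 21.44 q6 -0.320 e6 -1.773 Mz 0.004 z 139.8 gap 25.5 [677.8  71.6]
```

{"name": "jog_arm", "arguments": {"moves": [[[0,0,0,0,0,-5],[0,0,0,0,0,-5],[0,0,0,0,0,-5],[0,0,0,0,0,-5],[0,0,0,0,0,-5]]]}}

```text
clock: 14.8
eef_pos: [677.6, 71.5, 139.8]
eef_rot: [-2.611, 1.566, -2.674]
wrist_force: [-0.7, -0.5, 0.9]
finger_gap: 25.1
```

```bash
python3 r.py
```

```text
t 14.80 jaw -3.64 q6 0.116 e6 -1.735 Mz 0.082 z 139.8 gap 25.1 [677.6  71.5]
```

{"name": "jog_arm", "arguments": {"moves": [[[0,0,0,0,0,-5],[0,0,0,0,0,-5],[0,0,0,0,0,-5],[0,0,0,0,0,-5],[0,0,0,0,0,-5]]]}}

```text
clock: 15.3
eef_pos: [677.5, 71.5, 139.8]
eef_rot: [-2.559, 1.565, -3.06]
wrist_force: [-0.1, -0.2, 0.2]
finger_gap: 25.8
```

```bash
python3 r.py
```

```text
t 15.30 jaw -28.70 q6 0.552 e6 -1.717 Mz 0.038 z 139.8 gap 25.8 [677.5  71.5]
```

{"name": "jog_arm", "arguments": {"moves": [[[0,0,0,0,0,-5],[0,0,0,0,0,-5],[0,0,0,0,0,-5],[0,0,0,0,0,-5],[0,0,0,0,0,-5]]]}}

```text
clock: 15.8
eef_pos: [677.3, 71.6, 139.8]
eef_rot: [-2.5, 1.565, 2.845]
wrist_force: [0.1, 0.6, 0.4]
finger_gap: 25.5
```

```bash
python3 r.py
```

```text
t 15.80 jaw -53.76 q6 0.988 e6 -1.717 Mz 0.176 z 139.8 gap 25.5 [677.3  71.6]
```

{"name": "jog_arm", "arguments": {"moves": [[[0,0,0,0,0,-5],[0,0,0,0,0,-5],[0,0,0,0,0,-5]]]}}

```text
clock: 16.1
eef_pos: [677.2, 71.6, 139.8]
eef_rot: [-2.463, 1.565, 2.619]
wrist_force: [-0.1, -0.4, 0.1]
finger_gap: 25.3
```

```bash
python3 r.py
```

```text
t 16.10 jaw -68.79 q6 1.250 e6 -1.718 Mz 0.073 z 139.8 gap 25.3 [677.2  71.6]
```

{"name": "jog_arm", "arguments": {"moves": [[[0,0,0,0,0,-5],[0,0,0,0,0,-5]]]}}

```text
clock: 16.3
eef_pos: [677.2, 71.7, 139.8]
eef_rot: [-2.45, 1.565, 2.458]
wrist_force: [-0.5, -0.7, 0.2]
finger_gap: 25.4
```

```bash
python3 r.py; python3 -c "
from h import *
snap('wrist','w8'); snap('scene','s8')"
```

```text
t 16.30 jaw -78.81 q6 1.425 e6 -1.718 Mz 0.082 z 139.8 gap 25.4 [677.2  71.7]
```

View pics/w8.png

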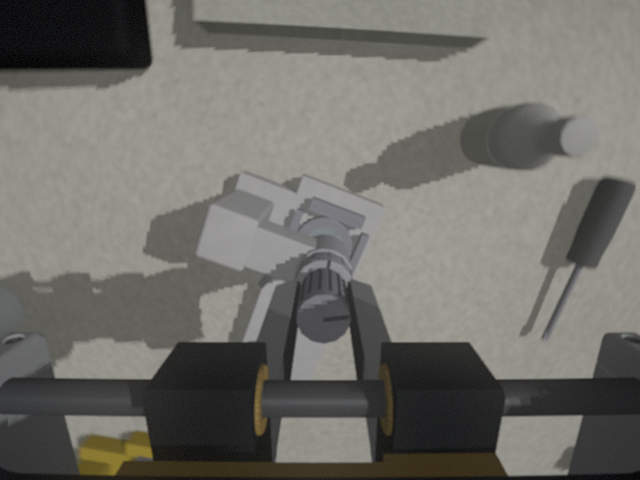

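The wrist view shows the cap (322,310) with its index line and the drum (325,265) with a dark mark. I'll compare the mark with the index line in the frame from before turning.

```bash
python3 - <<'E'
from h import *
P,I,D=load('w8'); P6,J,_=load('w6'); Ps,S,_=load('s8'); Pq,S7,_=load('s7'); Pt,T,_=load('top0'); _,S5,_=load('s5')
def uv(P,p): return cv2.projectPoints(np.array([p],float),cv2.Rodrigues(P[2])[0],P[3],P[0],P[1])[0].ravel()
def crop(P,I,w,sz=260):
    u,v=uv(P,[677,72,115]); u=int(np.clip(u,w,639-w)); v=int(np.clip(v,w,479-w)); print(u,v)
    return cv2.resize(I[v-w:v+w,u-w:u+w],(sz,sz),interpolation=cv2.INTER_CUBIC)
r1=np.hstack([crop(P6,J,60),crop(P,I,60),crop(Pt,T,25)])
r2=np.hstack([crop(Pq,S7,25),crop(Ps,S,25),crop(Pq,S5,25)])
cv2.imwrite('pics/cmp.png',cv2.convertScaleAbs(np.vstack([r1,r2]),alpha=1.5))
E
```

```text
328 242
323 291
307 148
350 327
350 327
350 327
```

View pics/cmp.png

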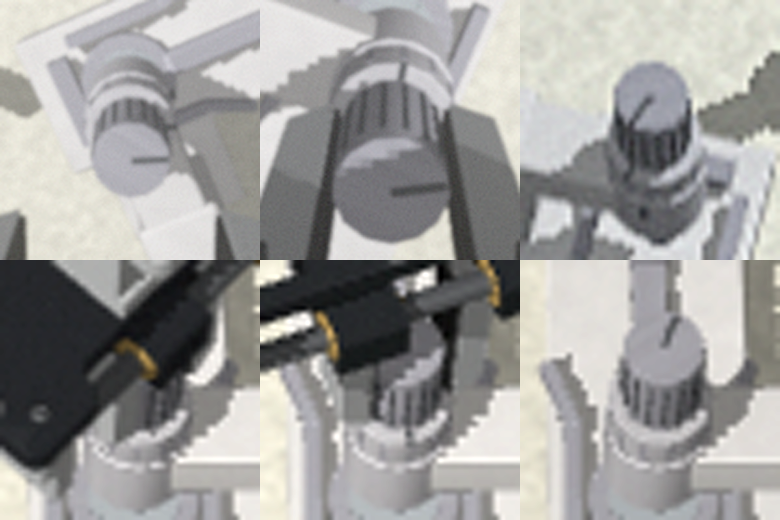

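```bash
python3 - <<'E'
from h import *
S=np.array([677,72.3])
def cyl(P,uv,r,z0=80,z1=125):
    zs=np.linspace(z1,z0,200); 
    for z in zs:
        p=ray(P,[uv],z)[0]
        if np.hypot(*(p[:2]-S))<=r: return p
    return None
def ang(p): return np.degrees(np.arctan2(p[1]-S[1],p[0]-S[0]))
P0,T,_=load('top0'); P8,W,_=load('w8'); Ps,Sc,_=load('s8'); P6,W6,_=load('w6')
def capang(P,a,b):
    q=ray(P,[a,b],149.5); d=q[1]-q[0]; return q.round(1)[:,:2].tolist(),np.degrees(np.arctan2(d[1],d[0])).round(1)
print('cap0 top',capang(P0,(307,141.7),(303.2,146.5)))
print('cap0 w6',capang(P6,(268+132*120/260,182+160*120/260),(268+170*120/260,182+158*120/260)))
print('cap8',capang(P8,(263+132*120/260,231+192*120/260),(263+185*120/260,231+185*120/260)))
for n,P,c in(('top0',P0,(303.2,155.7)),('w8',P8,(329,264)),('s8',Ps,(353.3,336))):
    p=cyl(P,c,17); print(n,p,ang(p) if p is not None else None)
# dark-pixel listing around drum in top0
g=cv2.cvtColor(T,cv2.COLOR_BGR2GRAY); print(g[140:172,296:322])
E
```

```text
cap0 top ([[674.9, 71.6], [665.4, 77.5]], np.float64(148.4))
cap0 w6 ([[676.7, 72.0], [666.1, 78.1]], np.float64(150.1))
cap8 ([[678.3, 71.6], [682.1, 60.9]], np.float64(-70.3))
top0 [661.11659823  78.17227047 117.7638191 ] 159.71008551068653
w8 [693.97957151  72.06134462 115.95477387] -0.8052644616184866
s8 [693.9710231   72.69423067 117.98994975] 1.3307207200107998
[[147 145 148 151  96 104 107 108 106 107 103 104 107 108 106 106 106 104
  125 145 141 142 147 146 143 148]
 [146 146 150 150 100 104 102 106 106 104  84  87 105 106 105 105 107 102
  126 147 147 144 146 145 148 130]
 [144 146 147 154  94 104 107 110 107  89  56  80 104 104 105 105 106 106
   76 153 152 151 134 136 133  81]
 [143 144 149 156  83 105 107 107  97  63  86 105 109 105 106 108 109 109
   70 155 139 135  83  84  83  83]
 [145 136 144 151  61  96 108 104  70  75 109 107 105 107 110 107 106 104
   46 146  83  80  83  85  85  85]
 [143 135 144 140  51  61 102  87  58  97 109 108 107 107 108 109  96  79
   53 121  86  82  87  84  85  87]
 [142 143 146 122  44  34  84  47  90 108 107 108 104 106 102 103  75  58
  
[... 2058 characters left out ...]
62  65  62
   70  97 136 145 148  87  84  93]
 [ 61 147 148 148 148 134  87  61  58  63  61  66  60  60  61  62  62  63
   94 133 148 143 149  84  85 101]
 [108 151 147 145 148 149 127 103  60  58  56  62  60  66  58  59  58  91
  131 148 144 146 150  84  85 104]
 [108 121 120 146 148 148 148 141 116 105  70  57  60  57  57  64 121 131
  147 146 147 149 119  85  87 108]
 [ 83  87  86 119 119 116 145 147 152 140 121  66  49  44  81 122 150 149
  148 147 148 120  84  85  97 108]
 [ 89  86  89  87  87  81 121 119 144 146 148 120 119 117 126 151 150 148
  146 146 150  81  85  85 103 111]
 [ 87  89  90  88  87  88  84  78 145 144 142 149 150 150 148 143 144 143
  145 145 150  85  88  86 108 108]]
```

Working from the marks: the cap has turned about 220°, the drum mark only about 150°. So the drum stopped and the cap has slipped about 60–70°. That is past an eighth but under a quarter turn. The effort step at about 150° agrees. I'll stop here and let go.

{"name": "jog_arm", "arguments": {"moves": [[[0,0,0,0,0,0],[0,0,0,0,0,0],[0,0,0,0,0,0],[0,0,0,0,0,0]]], "gripper": 0.1}}

```text
clock: 16.8
eef_pos: [677.3, 71.9, 139.9]
eef_rot: [-2.555, 1.565, 2.365]
wrist_force: [-0.3, -0.8, 0.2]
finger_gap: 51.4
```

{"name": "jog_arm", "arguments": {"moves": [[[0,0,15,0,0,0],[0,0,30,0,0,0],[0,0,30,0,0,0],[-20,0,25,0,0,0],[-40,0,0,0,0,0]]]}}

```text
clock: 17.3
eef_pos: [617.4, 71.7, 246.0]
eef_rot: [-2.624, 1.565, 2.298]
wrist_force: [0.9, 0.6, 0.3]
finger_gap: 51.8
```

{"name": "jog_arm", "arguments": {"moves": [[[-40,0,0,0,0,0],[-40,0,0,0,0,0],[-40,0,0,0,0,0],[-40,0,0,0,0,0],[0,0,0,0,0,0]]]}}

```text
clock: 17.8
eef_pos: [448.8, 71.6, 252.8]
eef_rot: [2.124, 1.564, 0.765]
wrist_force: [-0.3, -0.6, -0.2]
finger_gap: 51.5
```

```bash
python3 - <<'E'
from h import *
rep()
P,I,D=snap('scene','s9'); Pw,W,_=snap('wrist','w9')
P6,W6,_=load('w6'); _,S5,_=load('s5')
def crop(P,I,w,sz):
    u,v=cv2.projectPoints(np.array([[677.,72,115]]),cv2.Rodrigues(P[2])[0],P[3],P[0],P[1])[0].ravel(); u=int(np.clip(u,w,639-w)); v=int(np.clip(v,w,479-w)); print(u,v)
    return cv2.resize(I[v-w:v+w,u-w:u+w],(sz,sz),interpolation=cv2.INTER_CUBIC)
a=np.hstack([crop(P,I,30,395),crop(P6,W6,40,395)]); b=cv2.resize(I,(273,205))
b=np.hstack([b,cv2.resize(W,(273,205)),np.zeros((205,244,3),np.uint8)])
cv2.imwrite('pics/fin.png',cv2.convertScaleAbs(np.vstack([a,b]),alpha=1.5))
# everything else moved? compare with the first scene picture
_,I0,D0=load('scene0'); d=cv2.absdiff(I,I0).max(2)>40
d=cv2.morphologyEx(d.astype(np.uint8),cv2.MORPH_OPEN,np.ones((3,3))); k,l,s,c=cv2.connectedComponentsWithStats(d)
print([(x.tolist()) for x in s[1:] if x[4]>30])
# carrier block
C=cloud(P,D); m=(C[...,2]>50)&(C[...,2]<60)&(np.hypot(C[...,0]-573,C[...,1]-90)<30); print(m.sum(),cv2.minAreaRect(C[m][:,:2].astype(np.float32)))
E
```

```text
e [  0.406 -41.661 -31.908   0.045  -0.069   0.103]
t 17.80 pos [448.8  71.6 252.8] jaw -77.85 tilt [0.29 0.28] q6 1.433 F [-0.3 -0.6 -0.2] M [-0.057  0.161 -0.016] gap 51.5
350 327
328 242
[[295, 0, 78, 53, 1971], [492, 0, 96, 89, 3313], [399, 9, 122, 175, 10080], [373, 14, 31, 17, 257], [345, 27, 69, 50, 1385], [206, 28, 9, 7, 48], [207, 36, 10, 25, 100], [219, 60, 12, 10, 90], [354, 77, 6, 8, 36], [572, 78, 21, 17, 178], [273, 84, 117, 101, 4929], [623, 116, 17, 30, 282], [209, 269, 40, 70, 960], [346, 282, 19, 23, 250]]
115 ((574.1024780273438, 91.08050537109375), (13.147818565368652, 30.84609603881836), 79.01419067382812)
```

View pics/fin.png

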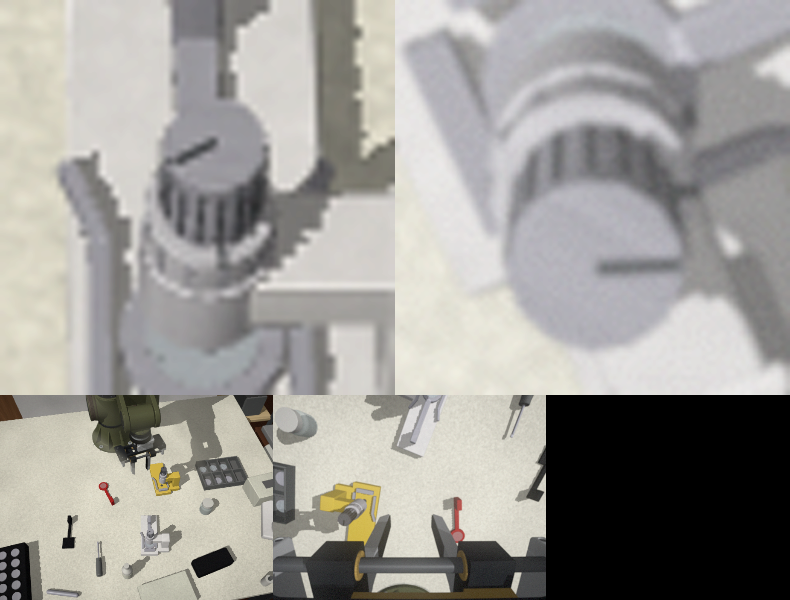

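```bash
python3 - <<'E'
from h import *
S=np.array([677.1,72.2])
def a(P,uv,z):
    p=ray(P,[uv],z)[0][:2]-S; return np.degrees(np.arctan2(p[1],p[0])).round(1),np.hypot(*p).round(1)
P6=load('w6')[0]; P9=load('s9')[0]; P8=load('w8')[0]; P0=load('top0')[0]
for z in(106,112): print('w6 drum',a(P6,(346.7,239.9),z),'top0 drum',a(P0,(302.3,156.5),z),'w8',a(P8,(329,264),z),'s9',a(P9,(353.4,335),z))
f=lambda x,y:(320+x*60/395,297+y*60/395)
q=ray(P9,[f(215,142),f(168,165)],149.5); d=q[1]-q[0]; print('cap s9',np.degrees(np.arctan2(d[1],d[0])))
E
```

```text
w6 drum (np.float64(145.3), np.float64(15.3)) top0 drum (np.float64(147.3), np.float64(15.4)) w8 (np.float64(-4.0), np.float64(13.5)) s9 (np.float64(13.7), np.float64(10.3))
w6 drum (np.float64(151.8), np.float64(14.9)) top0 drum (np.float64(152.8), np.float64(17.2)) w8 (np.float64(-1.7), np.float64(15.5)) s9 (np.float64(7.8), np.float64(12.7))
cap s9 -71.57995101550927
```

```bash
python3 -c "
from cell import manip
print(manip.sign_off())"
```

```text
the job is handed in; nothing more can be done
None
```

The lens carrier is home against the end stop and the cap was turned clockwise until it slipped. The slip overshot: it went about 70–75°, more than the eighth of a turn you asked for but under the quarter-turn limit. I handed the job in at about 18 s.

- **Carrier:** it slid between the rails with no side force and met the stop with about 2 N. After I let go, the camera put the grip block within about 2 mm of where it should be for a seated carrier.
- **Clamping:** I turned the cap about 220° in one grip, with no regrip needed. The drum's mark stopped after about 150° (camera views gave 142–154°), so the cap slipped the rest.
- **Overshoot:** I noticed the slip late. The joint effort changed only slightly when it began, and the moment readings were too noisy to show it clearly. I left it there, because turning the cap back might have loosened the clamp.
- **Not checked:** no camera could see the spindle tip, so the clamping is inferred from the stopped drum and the slipping cap.
- **Bystanders:** comparing the scene before and after showed changes only at the carrier, the cap and handle area of the gauge, and the arm and its shadow. The occluder, driver, jar and look-alikes showed no movement. A few changed patches near the arm I put down to it and its shadow.

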